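# Touch-latch vial cupboard: press the right door ajar and swing it open

## Task

Open the side of the small white two-door cupboard in which the violet-capped vials stand. The doors have no handles: with closed fingers press that door in near its blue dot until the touch latch gives, back off so that it springs ajar, then put a finger behind its free edge and swing it wide open, square to the cupboard or further. Keep the other door shut, grip and lift nothing, leave the vials and everything round about where they stand, and end with the hand clear.

Things in the scene. Friction and masses are not known exactly. Their poses are not given: they have to be found in the camera images.
- cupboard: White bench-top cupboard, 140 deep (x) x 276 wide (y) x 150 high, fixed. Origin at the centre of its underside; x points to its back, y to its left, z up. Front at x = -70: two inset doors flush with it, side by side, window panes, meeting in the middle with a 3 mm gap. Clear top panel in a white rim; a compartment behind each door. The top ends 18 mm behind the front, nothing overhangs the doors.
- left_door (a joint): The left door of the cupboard (left as seen from the robot, hinged at the cupboard's outer left edge, y = +128.5, free edge near the middle): rad, 0 shut flush, grows as it swings out towards the robot, 1.57 square to the cupboard, stop at 1.9; goes in to a solid stop at -0.078 when pressed. Springs to about 0.48 on release, then stays where it is left (light hinge friction, 0.05 Nm).
- right_door (a joint): The right door of the cupboard (right as seen from the robot, hinged at the cupboard's outer right edge, y = -128.5, free edge near the middle): rad, 0 shut flush, grows as it swings out towards the robot, 1.57 square to the cupboard, stop at 1.9; goes in to a solid stop at -0.078 when pressed. Springs to about 0.48 on release, then stays where it is left (light hinge friction, 0.05 Nm).
- left_press (a point): Centre of the 14 mm blue dot on the left door's outer face, 97 mm from its hinge axis, 30 mm from the free edge, 127 mm above the desk (22 mm below the door's top). Pressed here (4 to 7 N) it trips the latch 5 to 6 mm in and stops solid at 7.5 mm; as the finger backs off, a plunger pushes the door ajar. A short press leaves it shut. Pushed fully home again, it latches again.
- right_press (a point): The same blue dot on the right door: 97 mm from its hinge, 30 mm from its free edge, 127 mm above the desk. Same latch.
- left_hinge (a point): Point on the left door's upright hinge axis, on the plane of its outer face, 127 mm above the desk. The door is 127 wide from here to its free edge, 8 thick, 136 high (13 to 149 mm above the desk). Ajar at 0.48 rad its free edge stands 59 mm out from the front, with about 50 mm clear behind it.
- right_hinge (a point): The same point on the right door's hinge axis (127 wide, 8 thick).
- tray_violet_mid (a point): White tray, 46 x 92 mm, with three 39 mm vials that have violet caps and violet bands; point at its centre, 20 mm above its underside. Stands in one of the two compartments; y > 0 in the cupboard's frame means behind the left door. Loose; not to be moved.
- tray_teal_mid (a point): The same tray with three white-capped, teal-banded vials, in the other compartment. Loose; not to be moved.
- saline_ampoule: Bystander: clear soft saline ampoule standing upright, 18 x 21 x 61 mm high, origin at the centre of its underside.
- vial_open: Bystander: white-capped glass vial standing upright, 18 mm across, 36 high, origin at the centre of its underside.
- sample_cup: Bystander: clear cup with pink-capped tubes, 49 mm across, 66 high, origin at the centre of its underside.

How it is judged:
By the outcome, as a careful person would: the job done as asked, in the order asked, and still so for the second after the job is handed in, with the robot touching nothing.
It also fails if it takes over 45 s, if anything falls off the work surface, if the arm or the gripper's body presses on something with over 40 N, if the wrist force passes 120 N, or if a joint passes its speed limit or range.

## Robot

A 7-joint arm with a two-finger parallel gripper is mounted at the origin on a cart in front of the work surface, level with it; the furniture and walls round the work are solid. World frame = base frame: x ahead of the robot, y to its left, z up, the work surface at z = 0. Lengths are in m, angles in rad, forces in N, time in s.
With the tool pointing down it reaches from about 0.35 to 0.9 m from the base axis. Payload 19.9 kg.
Tool frame: the origin (TCP) lies at the very end of the fingers, on their centre line; the grasp point (between the pads) lies 19 mm behind it; z points along the fingers, y is the line along which they close (so a half turn about z gives the same grasp; the last joint's range is limited). The gripper opens to 94 mm and grips with 3 to 60 N. Pads are 16 mm wide; open, the fingers measure 119 mm over their backs; the gripper's body (75 mm by 177 mm) begins 78 mm behind the grasp point.
Start: joints at [1.157, 0.417, -0.01, 1.614, 0.005, 1.111, -0.053], TCP at [0.228, -0.582, 0.205] pointing down, gripper open.
Joint ranges: [-2.81, 2.81], [-0.39, 2.02], [-1.27, 1.25], [0.06, 2.57], [-1.19, 4.33], [0.19, 2], [-2.82, 2.82]. Speed limits (rad/s): [1.89, 1.89, 2.39, 2.39, 3.01, 3.01, 3.01].

## Interface

Orientations are given as a 3x3 rotation matrix whose columns are the frame's x, y, z axes.
In Python, from rig import r gives the robot as it stands.
- The arm moves only by the shell command python3 -m inch 'ROWS' [FORCE]. ROWS is JSON, a list of rows, each a list of 7 numbers: the opening, from 0 (shut) to 1 (fully open), then the shift along the tool's x, y, z in m, then the turn, a rotation vector about the tool's x, y, z in degrees. In form: [[gripper, tx, ty, tz, ax, ay, az], ...]. A call has 1 to 5 rows; each row shifts and turns the commanded pose from where the row before left it, along the tool's axes as they then stand; what a row does not reach is not made up. A row lasts 1/10 s, in which the tool goes at most 50 mm and 8.59 degrees, less where a joint would pass 70% of its speed; a pose out of reach is approached as far as the arm can. A call with a gripper value outside its range is refused whole. The fingers move at their own pace and stop on an object; FORCE is the grip in N (left out, the last holds). Time passes only in rows, so rows that do not move let the fingers close. It gives the time, the measured TCP pose, the force, the opening and the grip force at its end, in the units of the state.
- r.get_obs(): the state, without advancing time (a new reading comes with each control period).
- r.camera(name): name is "scene" or "side" or "wrist"; returns a dict with "frame" (420x560x3 uint8, blue, green, red), "mtx" (3x3 intrinsics, pixels), "world_from_camera" (4x4, takes a point from camera to world coordinates). Camera axes: x right, y down, z forward; pixel columns grow to the right and rows downward; lengths in m; the calibration is good to about 2 mm. A picture is of the moment at which its call begins. There is no depth.
- r.sign_off(): hands the job in; it is judged then, once.
The state is a dict: "time_s": time; "joint_pos": joint angles; "joint_vel": joint speeds; "effort": joint torques, N m; "ee_pos": TCP position; "eef_rot": TCP orientation; "force": force on the tool from outside, world axes, zero at the start; "moment": the same for the moment, N m; "gripper_width": finger opening in m; "gripper_force": force on a finger pad.
Only numpy, scipy, OpenCV 4.12 (cv2) and the standard library are available. Lean on these libraries where they do the work, as an engineer would, in place of code of your own. Each camera call takes 0.05 s, during which the arm holds its last target. There are 200 camera calls.

## Working session

There is one attempt and no reset: what is moved stays moved. The work goes in short steps, Python scripts to look and compute and a shell command to move; the robot and the scene stay as the last step left them, time stands still between calls to the robot, and variables do not carry over. Pictures are saved under pics/ and viewed, at most 10 in all, crops included, and the job is handed in when it is done.

```bash
mkdir -p pics; ls; python3 - <<'E'
from rig import r
import cv2,numpy as np
o=r.get_obs();print(o['ee_pos'],o['eef_rot'],o['time_s'])
for n in ['scene','side']:
    c=r.camera(n);cv2.imwrite(f'pics/{n}0.png',c['frame']);np.savez(f'{n}0.npz',**c);print(c['mtx'],c['world_from_camera'])
E
```

```text
pics
[ 0.22748306 -0.581721    0.20482347] [[ 9.31309171e-01  3.64229241e-01 -5.36184002e-04]
 [ 3.64229624e-01 -9.31308510e-01  1.11342848e-03]
 [-9.38095121e-05 -1.23224026e-03 -9.99999236e-01]] 0.0
[[442.68141558   0.         277.34520493]
 [  0.         442.68141558 211.89508569]
 [  0.           0.           1.        ]] [[-0.83529169  0.44940246 -0.31674157  0.97092236]
 [ 0.54980369  0.6807347  -0.48406216  0.39576729]
 [-0.00192175 -0.57847878 -0.81569517  0.92780952]
 [ 0.          0.          0.          1.        ]]
[[397.21341732   0.         278.19378848]
 [  0.         397.21341732 206.58784062]
 [  0.           0.           1.        ]] [[-0.94560571 -0.26142739  0.1936119   0.50321305]
 [-0.3252692   0.74980732 -0.5761848   0.39101357]
 [ 0.00545887 -0.60781963 -0.79405636  0.78116034]
 [ 0.          0.          0.          1.        ]]
```

View pics/scene0.png

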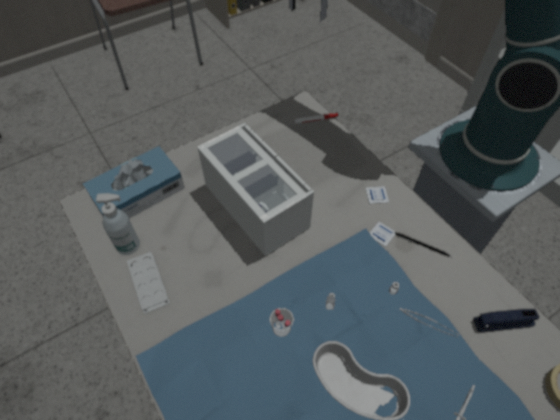

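View pics/side0.png

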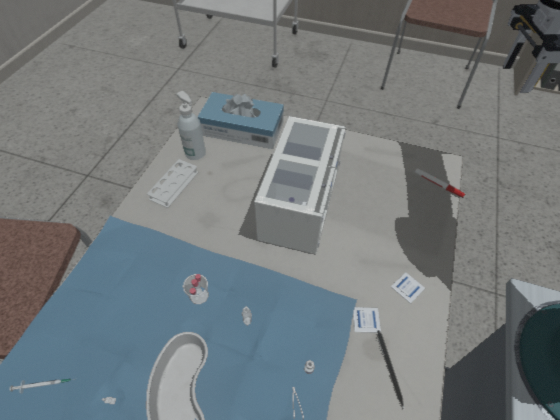

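Both views show the cupboard (scene ~ (255,185), side ~ (302,180)) with its front towards the robot and hidden from view. I'll enlarge it to read the rim corners and contents.

```bash
python3 - <<'E'
import cv2,numpy as np
a=cv2.imread('pics/scene0.png')[115:255,190:325];b=cv2.imread('pics/side0.png')[110:250,245:355]
a=np.clip(cv2.resize(a,(396*1,411),interpolation=3)*1.5,0,255);b=np.clip(cv2.resize(b,(323,411),interpolation=3)*1.5,0,255)
cv2.imwrite('pics/crop.png',np.hstack([a,b]))
E
```

```text
[ WARN:0@0.037] global loadsave.cpp:1063 imwrite_ Unsupported depth image for selected encoder is fallbacked to CV_8U.
```

View pics/crop.png

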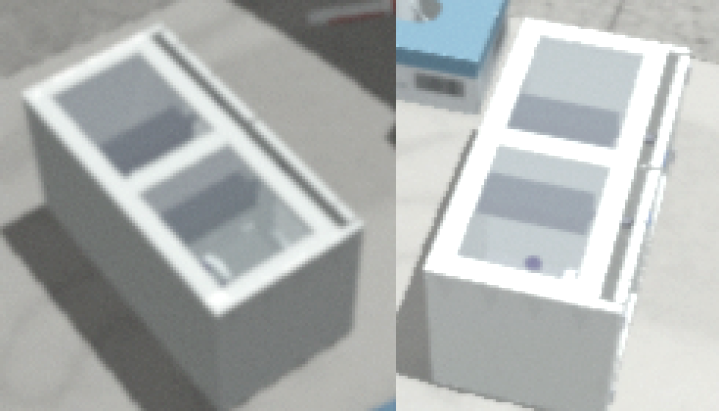

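The crop shows the rim corners (crop pixels: scene (25,93), (215,312), (362,222), (160,28)). A violet cap shows in the near, left compartment at (532,263) in the side half. Next I'll compute the pose.

```bash
cat > h.py <<'E'
import numpy as np
def ray(c,u,v):
    T=c['world_from_camera'];d=T[:3,:3]@np.linalg.solve(c['mtx'],[u,v,1]);return T[:3,3],d
def onz(c,u,v,z):
    p,d=ray(c,u,v);return p+d*(z-p[2])/d[2]
E
python3 - <<'E'
import numpy as np
from h import *
s=np.load('scene0.npz');d=np.load('side0.npz')
for n,x,y in [('BR',25,93),('BL',215,312),('FL',362,222),('FR',160,28)]: print('scene',n,onz(s,190+x/2.933,115+y/2.936,.15).round(4))
for n,x,y in [('BR',522,18),('BL',427,270),('FL',622,308),('FR',690,48)]: print('side',n,onz(d,245+(x-396)/2.936,110+y/2.936,.15).round(4))
print('violet',onz(d,245+136/2.936,110+263/2.936,.05))
for n,u,v,z in [('cup',282,322,.03),('amp',330,301,.03),('vial',394,288,.018)]: print(n,onz(s,u,v,z).round(3))
E
```

```text
scene BR [ 0.7214 -0.331   0.15  ]
scene BL [ 0.7072 -0.0619  0.15  ]
scene FL [ 0.5698 -0.0701  0.15  ]
scene FR [ 0.5899 -0.3352  0.15  ]
side BR [ 0.7247 -0.3358  0.15  ]
side BL [ 0.7041 -0.063   0.15  ]
side FL [ 0.5689 -0.0759  0.15  ]
side FR [ 0.5852 -0.3457  0.15  ]
violet [ 0.65910247 -0.16931261  0.05      ]
cup [0.771 0.107 0.03 ]
amp [0.657 0.125 0.03 ]
vial [0.514 0.175 0.018]
```

```bash
python3 -m inch '[[0,0,0,-0.015,0,0,5.9],[0,0,0,-0.015,0,0,5.9],[0,0,0,-0.015,0,0,5.9],[0,0.025,-0.04,0,0,0,0],[0,0.025,-0.04,0,0,0,0]]'; python3 -m inch '[[0,0.025,-0.04,0,0,0,0],[0,0.025,-0.04,0,0,0,0],[0,0.02,-0.04,0,0,0,0],[0,0.02,-0.04,0,0,0,0],[0,0,-0.04,0,0,0,0]]'; python3 -m inch '[[0,0,-0.04,0,0,0,0],[0,0,-0.04,0,0,0,0],[0,0,-0.03,0,0,0,0],[0,0,0,0,0,8,0],[0,0,0,0,0,8,0]]'; python3 -m inch '[[0,0,0,0,0,8,0],[0,0,0,0,0,0,0],[0,0,0,0,0,0,0]]'
python3 - <<'E'
from rig import r
import cv2,numpy as np
o=r.get_obs();print(o['ee_pos'],o['eef_rot'],o['joint_pos'])
c=r.camera('wrist');cv2.imwrite('pics/w1.png',c['frame']);np.savez('w1.npz',**c);print(c['world_from_camera'])
E
```

```text
time_s: 0.6
ee_pos: [0.2723, -0.4983, 0.2501]
eef_rot: [[0.998, 0.062, -0.0], [0.062, -0.998, 0.0], [-0.0, -0.0, -1.0]]
force: [1.4, 0.2, 0.1]
gripper_width: 0.0575
gripper_force: 0.0
time_s: 1.1
ee_pos: [0.351, -0.2913, 0.2502]
eef_rot: [[0.998, 0.066, 0.0], [0.066, -0.998, 0.0], [0.0, -0.0, -1.0]]
force: [0.2, 0.1, 0.2]
gripper_width: 0.0174
gripper_force: 0.0
time_s: 1.6
ee_pos: [0.3432, -0.1835, 0.2508]
eef_rot: [[0.958, 0.066, 0.28], [0.063, -0.998, 0.017], [0.281, 0.002, -0.96]]
force: [0.3, 0.5, 0.2]
gripper_width: 0.0005
gripper_force: 0.0
time_s: 1.9
ee_pos: [0.3421, -0.1838, 0.2506]
eef_rot: [[0.912, 0.063, 0.405], [0.058, -0.998, 0.026], [0.406, -0.0, -0.914]]
force: [1.0, 0.0, 0.6]
gripper_width: 0.0004
gripper_force: 0.0
[ 0.34214787 -0.18384019  0.25058912] [[ 9.12136357e-01  6.31673660e-02  4.04990309e-01]
 [ 5.77230956e-02 -9.98002948e-01  2.56546466e-02]
 [ 4.05802059e-01 -2.32415829e-05 -9.13960989e-01]] [ 0.68442637 -0.27242929 -0.03648481  2.32291663 -0.39030323  0.80501026
 -0.62793889]
[[ 6.19852197e-02 -9.86820531e-01  1.49475995e-01  3.39961478e-01]
 [-9.98077003e-01 -6.12321126e-02  9.63978489e-03 -1.85292185e-01]
 [-3.60006687e-04 -1.49786077e-01 -9.88718363e-01  4.47244241e-01]
 [ 0.00000000e+00  0.00000000e+00  0.00000000e+00  1.00000000e+00]]
```

View pics/w1.png

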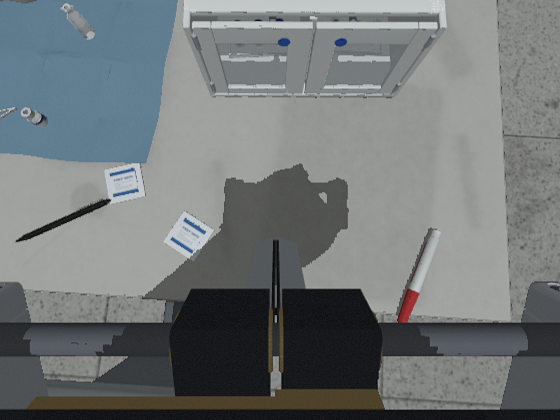

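The wrist view shows both doors shut, with blue dots at about (284,42) left and (341,42) right, and vials faintly behind the tops. I'll measure the dots and zoom in on the vials.

```bash
python3 - <<'E'
import cv2,numpy as np
from h import *
c=np.load('w1.npz');f=c['frame'];print(c['mtx'])
m=cv2.inRange(cv2.cvtColor(f,cv2.COLOR_BGR2HSV),(110,120,60),(130,255,255))
n,_,st,ce=cv2.connectedComponentsWithStats(m[:70])
for i in range(1,n):
    if st[i,4]>20: print(ce[i],st[i],onz(c,*ce[i],.127).round(4))
cv2.imwrite('pics/w1z.png',cv2.resize(np.clip(f[0:110,170:460]*1.4,0,255).astype('u1'),None,fx=2.7,fy=2.7,interpolation=3))
E
```

```text
[[315.65487962   0.         275.38837383]
 [  0.         315.65487962 207.94345174]
 [  0.           0.           1.        ]]
[283.53521127  41.69014085] [278  38  12   8  71] [ 0.5761 -0.1796  0.127 ]
[340.33823529  41.72058824] [335  38  12   8  68] [ 0.58   -0.2428  0.127 ]
```

View pics/w1z.png

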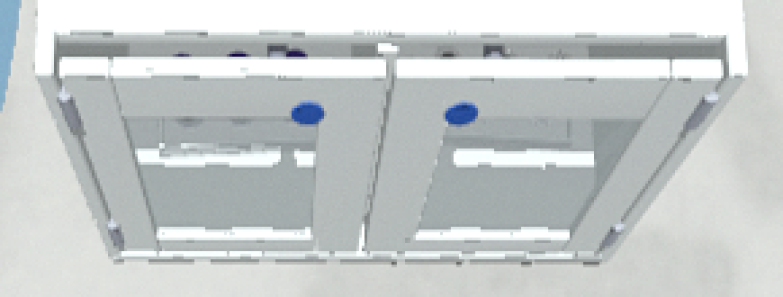

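```bash
python3 -m inch '[[0,0.027,0.002,0.039,0,0,0],[0,0.027,0.002,0.039,0,0,0],[0,0.027,0.002,0.039,0,0,0],[0,0.027,0.002,0.039,0,0,0],[0,0.027,0.002,0.039,0,0,0]]'; python3 -m inch '[[0,0,0,0,0,0,0],[0,0,0,0,0,0,0]]'
```

```text
time_s: 2.45
ee_pos: [0.5481, -0.1799, 0.1255]
eef_rot: [[0.912, 0.065, 0.405], [0.059, -0.998, 0.028], [0.406, -0.002, -0.914]]
force: [1.5, -0.9, 1.7]
gripper_width: 0.0005
gripper_force: 0.0
time_s: 2.65
ee_pos: [0.5458, -0.1796, 0.1256]
eef_rot: [[0.913, 0.066, 0.403], [0.059, -0.998, 0.029], [0.404, -0.003, -0.915]]
force: [-0.5, 0.6, -0.3]
gripper_width: 0.0003
gripper_force: 0.0
```

```bash
python3 -m inch '[[0,0.009,0,0.004,0,0,0],[0,0.0046,0,0.002,0,0,0],[0,0.0046,0,0.002,0,0,0],[0,0,0,0,0,0,0],[0,0,0,0,0,0,0]]'; for i in 1 2; do :; done; python3 -m inch '[[0,0.0046,0,0.002,0,0,0],[0,0,0,0,0,0,0],[0,0,0,0,0,0,0]]'
```

```text
time_s: 3.15
ee_pos: [0.5651, -0.1797, 0.1277]
eef_rot: [[0.912, 0.064, 0.406], [0.058, -0.998, 0.026], [0.407, 0.0, -0.913]]
force: [-0.2, -0.8, -0.0]
gripper_width: 0.0008
gripper_force: 0.0
time_s: 3.45
ee_pos: [0.57, -0.1794, 0.1273]
eef_rot: [[0.912, 0.064, 0.406], [0.058, -0.998, 0.026], [0.406, -0.0, -0.914]]
force: [-3.5, -0.6, 2.5]
gripper_width: 0.0002
gripper_force: 1.9
```

```bash
python3 -m inch '[[0,0.0036,0,0.0016,0,0,0],[0,0,0,0,0,0,0],[0,0,0,0,0,0,0]]'; python3 -m inch '[[0,0.0018,0,0.0008,0,0,0],[0,0,0,0,0,0,0],[0,0,0,0,0,0,0]]'
```

```text
time_s: 3.75
ee_pos: [0.5739, -0.1791, 0.1272]
eef_rot: [[0.912, 0.064, 0.405], [0.058, -0.998, 0.026], [0.406, -0.0, -0.914]]
force: [-5.0, -0.9, 2.0]
gripper_width: 0.0008
gripper_force: 2.3
time_s: 4.05
ee_pos: [0.5749, -0.179, 0.127]
eef_rot: [[0.912, 0.064, 0.404], [0.058, -0.998, 0.026], [0.405, -0.001, -0.914]]
force: [-15.0, 0.5, 10.7]
gripper_width: 0.0004
gripper_force: 7.6
```

```bash
python3 -m inch '[[0,-0.018,0,-0.008,0,0,0],[0,-0.037,0,-0.016,0,0,0],[0,-0.037,0,-0.016,0,0,0],[0,-0.018,0,-0.008,0,0,0],[0,0,0,0,0,0,0]]';python3 -m inch '[[0,0.02,0,-0.045,0,0,0],[0,0.02,0,-0.045,0,0,0],[0,0,0,0,0,-8,0],[0,0,0,0,0,-8,0],[0,0,0,0,0,-8,0]]';python3 -m inch '[[0,0,0,0,0,0,0],[0,0,0,0,0,0,0]]'
python3 - <<'E'
from rig import r
import cv2,numpy as np
c=r.camera('wrist');np.savez('w2.npz',**c);s=r.camera('side');np.savez('side2.npz',**s)
cv2.imwrite('pics/w2.png',np.hstack([cv2.resize(c['frame'],(400,300)),cv2.resize(s['frame'],(400,300))]))
E
```

```text
time_s: 4.55
ee_pos: [0.4544, -0.1873, 0.1265]
eef_rot: [[0.912, 0.062, 0.406], [0.056, -0.998, 0.025], [0.407, 0.0, -0.914]]
force: [-0.4, -0.0, -0.3]
gripper_width: 0.0003
gripper_force: 0.0
time_s: 5.05
ee_pos: [0.4576, -0.1876, 0.2269]
eef_rot: [[0.998, 0.062, -0.002], [0.062, -0.998, -0.005], [-0.002, 0.005, -1.0]]
force: [-1.5, 0.4, 0.4]
gripper_width: 0.0005
gripper_force: 0.0
time_s: 5.25
ee_pos: [0.4574, -0.1862, 0.2244]
eef_rot: [[0.998, 0.065, 0.001], [0.065, -0.998, 0.001], [0.001, -0.001, -1.0]]
force: [0.0, 0.3, 0.2]
gripper_width: 0.0002
gripper_force: 0.0
```

View pics/w2.png

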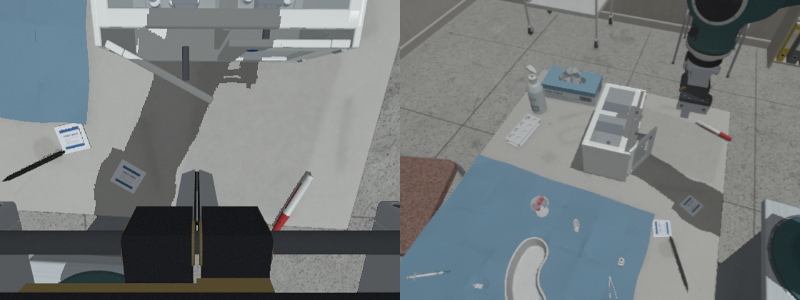

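```bash
python3 - <<'E'
import numpy as np
from h import *
c=np.load('w2.npz')
print('free edge',onz(c,294,139,.149), 'hinge-side',onz(c,148,60,.149))
X=np.array([.998,.062]);Y=np.array([-.062,.998]);C=np.array([.648,-.207])
print('edge pred',C-.129*X+.016*Y)
print('insert',C-.094*X+.022*Y)
h=np.array([-.070,.1285])
for t in np.arange(.48,1.8,.15):
    e=np.array([-np.sin(t),-np.cos(t)]);n=np.array([np.cos(t),-np.sin(t)]) # inward normal
    p=h+.112*e+(.008+.0105)*n
    print(round(t,2),p.round(3),(C+p[0]*X+p[1]*Y).round(3))
E
```

```text
free edge [ 0.52202515 -0.19786605  0.149     ] hinge-side [ 0.57255187 -0.08454385  0.149     ]
edge pred [ 0.518266 -0.19903 ]
insert [ 0.552824 -0.190872]
0.48 [-0.105  0.021] [ 0.542 -0.193]
0.63 [-0.121  0.027] [ 0.526 -0.187]
0.78 [-0.136  0.036] [ 0.51 -0.18]
0.93 [-0.149  0.047] [ 0.497 -0.17 ]
1.08 [-0.16   0.059] [ 0.485 -0.158]
1.23 [-0.169  0.074] [ 0.474 -0.144]
1.38 [-0.176  0.089] [ 0.466 -0.129]
1.53 [-0.181  0.105] [ 0.461 -0.113]
1.68 [-0.183  0.122] [ 0.457 -0.096]
```

The left door is ajar, with its free edge at wrist half pixel (210,99), i.e. about (0.522,-0.198). The right door is still shut. Now I'll lower the closed fingers behind the edge.

```bash
python3 -m inch '[[0,0.035,0.004,0,0,0,0],[0,0.035,0.004,0,0,0,0],[0,0.025,0.003,0,0,0,0],[0,0,0,0,0,0,0],[0,0,0,0,0,0,0]]'; python3 -m inch '[[0,0,0,0.03,0,0,0],[0,0,0,0.03,0,0,0],[0,0,0,0.03,0,0,0],[0,0,0,0.02,0,0,0],[0,0,0,0,0,0,0]]'
```

```text
time_s: 5.85
ee_pos: [0.5512, -0.1918, 0.2248]
eef_rot: [[0.998, 0.063, 0.0], [0.063, -0.998, 0.0], [0.0, -0.0, -1.0]]
force: [-0.7, 0.3, 0.3]
gripper_width: 0.0005
gripper_force: 0.0
time_s: 6.35
ee_pos: [0.5494, -0.1916, 0.1131]
eef_rot: [[0.998, 0.063, -0.003], [0.063, -0.998, 0.001], [-0.003, -0.001, -1.0]]
force: [0.3, -0.3, -0.8]
gripper_width: 0.0005
gripper_force: 0.0
```

```bash
python3 -m inch '[[0,-0.01,-0.001,0,0,0,0],[0,-0.01,-0.002,0,0,0,0],[0,-0.008,-0.004,0,0,0,0],[0,-0.008,-0.005,0,0,0,0],[0,-0.007,-0.005,0,0,0,0]]'; python3 -m inch '[[0,-0.006,-0.006,0,0,0,0],[0,-0.006,-0.006,0,0,0,0],[0,-0.005,-0.006,0,0,0,0],[0,-0.005,-0.007,0,0,0,0],[0,-0.005,-0.008,0,0,0,0]]'; python3 -m inch '[[0,-0.003,-0.008,0,0,0,0],[0,-0.003,-0.008,0,0,0,0],[0,-0.003,-0.008,0,0,0,0],[0,-0.002,-0.008,0,0,0,0],[0,0,0,0,0,0,0]]'
```

```text
time_s: 6.85
ee_pos: [0.5071, -0.177, 0.1155]
eef_rot: [[0.998, 0.064, 0.001], [0.064, -0.998, -0.0], [0.001, 0.0, -1.0]]
force: [0.7, 0.2, -0.3]
gripper_width: 0.0003
gripper_force: 0.3
time_s: 7.35
ee_pos: [0.4783, -0.1456, 0.1149]
eef_rot: [[0.998, 0.064, -0.0], [0.064, -0.998, 0.0], [-0.0, -0.0, -1.0]]
force: [0.8, -1.0, -0.4]
gripper_width: 0.0003
gripper_force: 0.3
time_s: 7.85
ee_pos: [0.4655, -0.1137, 0.115]
eef_rot: [[0.998, 0.065, -0.0], [0.065, -0.998, 0.0], [-0.0, -0.0, -1.0]]
force: [0.3, 0.1, -0.6]
gripper_width: 0.0005
gripper_force: 0.0
```

```bash
python3 -m inch '[[0,-0.001,-0.008,0,0,0,0],[0,0,-0.008,0,0,0,0],[0,0,-0.008,0,0,0,0],[0,0,-0.006,0,0,0,0],[0,0,0,0,0,0,0]]'; python3 -m inch '[[0,0,0.01,0,0,0,0],[0,0,0.02,0,0,0,0],[0,0,0.02,0,0,0,0],[0,0,0,-0.03,0,0,0],[0,0,0,-0.04,0,0,0]]'; python3 -m inch '[[0,0,0,-0.04,0,0,0],[0,-0.03,0,-0.02,0,0,0],[0,-0.03,0,0,0,0,0],[0,0,0,0,0,0,0],[0,0,0,0,0,0,0]]'
python3 - <<'E'
from rig import r
import cv2,numpy as np
c=r.camera('wrist');s=r.camera('side')
cv2.imwrite('pics/w3.png',np.hstack([cv2.resize(c['frame'],(400,300)),cv2.resize(s['frame'],(400,300))]))
np.savez('w3.npz',**c)
E
```

```text
time_s: 8.35
ee_pos: [0.4628, -0.084, 0.115]
eef_rot: [[0.998, 0.065, -0.0], [0.065, -0.998, 0.0], [-0.0, -0.0, -1.0]]
force: [0.3, -1.0, -0.1]
gripper_width: 0.0008
gripper_force: 0.0
time_s: 8.85
ee_pos: [0.4647, -0.1363, 0.1845]
eef_rot: [[0.998, 0.062, -0.004], [0.062, -0.998, 0.001], [-0.003, -0.002, -1.0]]
force: [0.8, -0.1, 0.0]
gripper_width: 0.0006
gripper_force: 0.0
time_s: 9.35
ee_pos: [0.4059, -0.1397, 0.2453]
eef_rot: [[0.998, 0.062, 0.001], [0.062, -0.998, -0.0], [0.001, 0.001, -1.0]]
force: [0.2, -0.3, 0.3]
gripper_width: 0.0002
gripper_force: 0.0
```

View pics/w3.png

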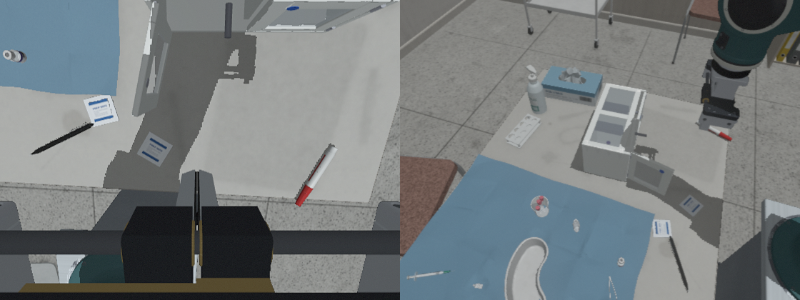

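The left door is swung out past square (wrist half, free edge around (140,110)). The right door is flush, the trays look undisturbed and the hand is clear. I'll check the angle by projection before handing in.

```bash
python3 - <<'E'
import numpy as np
c=np.load('w3.npz');T=np.linalg.inv(c['world_from_camera'])
X=np.array([.998,.062]);Y=np.array([-.062,.998]);C=np.array([.648,-.207])
for t in (1.4,1.57,1.7,1.8,1.9):
    for z in (.013,.149):
        p=np.array([-.07-.127*np.sin(t),.1285-.127*np.cos(t)]);w=C+p[0]*X+p[1]*Y
        q=c['mtx']@(T@[*w,z,1])[:3];print(t,z,(q[:2]/q[2]/1.4).round())
E
python3 - <<'E'
from rig import r
import cv2
c=r.camera('wrist')['frame']
cv2.imwrite('pics/w4.png',cv2.resize(c[0:180,120:360],(800,600),interpolation=3))
E
```

```text
1.4 0.013 [182. 107.]
1.4 0.149 [176. 116.]
1.57 0.013 [171. 108.]
1.57 0.149 [158. 118.]
1.7 0.013 [161. 107.]
1.7 0.149 [145. 117.]
1.8 0.013 [154. 106.]
1.8 0.149 [134. 115.]
1.9 0.013 [148. 104.]
1.9 0.149 [124. 112.]
```

View pics/w4.png

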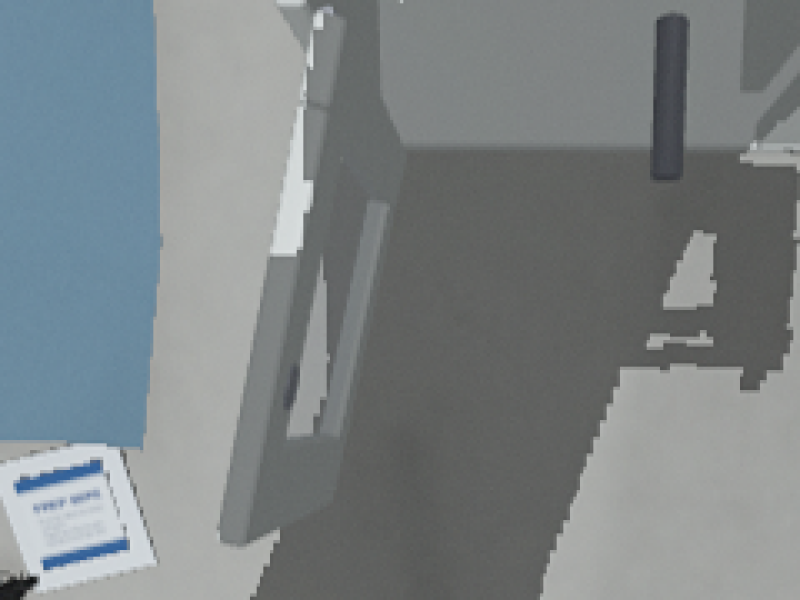

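The top outer corner at crop (222,540) is half-scale (133,116), which matches about 1.8 rad. The door is past square and nothing touches it.

```bash
python3 -c "
from rig import r
print(r.sign_off())"
```

```text
the job is handed in; nothing more can be done
None
```

The left door, the one with the violet-capped vials behind it, is open to about 1.8 rad; the right door is still shut, the vials and everything else I could see looked undisturbed, and the job was handed in with the hand clear (no verdict returned).

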